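# Set both air dampers to half

### The job

Set both air dampers on the bench to half for the night: push in the rod that is pulled out, and pull out the rod that is pushed in, each until it clicks into its middle position and stays there. Feel for the click and do not run either rod through to its far end; leave the mushrooms, bottle, mug and brush where they are, and let go of the rods.

Things in the scene. Friction and masses are not known exactly. Their poses are not given: they have to be found in the camera images.
- out_front (a point): middle of the front plate of a damper box, 70 mm above the table, where its rod comes out (this rod starts nearly or fully pulled out). Box 200 mm deep, 140 wide, 115 high, fixed; x points level into the box along the rod, z up. A bush stands 10 mm out of the plate. The locking pin's round knob (30 mm across) is on the box's top, 80 mm behind the plate, its top 153 mm above the table
- out_handle (a point): the middle of the black cross-bar on the end of that box's rod: level, 114 mm long (along its y), 18 mm thick, 70 mm above the table, across a 16 mm steel rod; x points along the rod into the box. Apart from the rod the space behind the bar is open from above
- out_rod (a joint): how far that rod is pulled out, m: 0 fully in (bar centre 60 mm before the plate), 0.09 fully out (150 mm before it); this rod starts nearly or fully pulled out. Its middle click lies somewhere between 0.027 and 0.063: unseen, different each time. The ends are plain hard stops. It slides with 1 to 4 N
- out_pin (a joint): how far the sprung locking pin on that box has dropped, m: 0 while it rides on the rod, about 0.005 when it has clicked into the middle notch. As the notch comes under the pin the resistance vanishes, within about 3 mm of the click the rod snaps home by itself, and then it resists firmly: 15 to 20 N to force it out; pushed up to 2 mm off the click and let go, it stays or springs back
- in_front (a point): middle of the front plate of a damper box, 70 mm above the table, where its rod comes out (this rod starts nearly or fully pushed in). Box 200 mm deep, 140 wide, 115 high, fixed; x points level into the box along the rod, z up. A bush stands 10 mm out of the plate. The locking pin's round knob (30 mm across) is on the box's top, 80 mm behind the plate, its top 153 mm above the table
- in_handle (a point): the middle of the black cross-bar on the end of that box's rod: level, 114 mm long (along its y), 18 mm thick, 70 mm above the table, across a 16 mm steel rod; x points along the rod into the box. Apart from the rod the space behind the bar is open from above
- in_rod (a joint): how far that rod is pulled out, m: 0 fully in (bar centre 60 mm before the plate), 0.09 fully out (150 mm before it); this rod starts nearly or fully pushed in. Its middle click lies somewhere between 0.027 and 0.063: unseen, different each time. The ends are plain hard stops. It slides with 1 to 4 N
- in_pin (a joint): how far the sprung locking pin on that box has dropped, m: 0 while it rides on the rod, about 0.005 when it has clicked into the middle notch. As the notch comes under the pin the resistance vanishes, within about 3 mm of the click the rod snaps home by itself, and then it resists firmly: 15 to 20 N to force it out; pushed up to 2 mm off the click and let go, it stays or springs back
- mushroom: a shiitake lying cap down on the table, 72 mm across, 50 mm tall, between and in front of the two rods; origin at its underside
- mushroom2: a smaller shiitake lying cap down, 64 mm across, 45 mm tall, on the right; origin at its underside
- bottle: a white plastic bottle, 64 mm across, 170 mm tall, front right; origin at its underside
- cup: a steel mug, 76 mm across, 85 mm tall, front left; origin at its underside
- brush: a wooden brush lying flat, 180 mm long, left of the boxes; origin at its underside

How it is judged (in metres and radians):
At the end, for the whole second after the job is handed in: Both rods rest in their middle click: each locking pin has dropped more than 2.5 mm into its notch, each rod stands between 18 and 72 mm out and is still, slower than 10 mm/s (value of joint each of out_pin, in_pin above 0.0025 m and value of joint out_rod between 0.018 and 0.072 m and velocity of joint out_rod between -0.01 and 0.01 m/s and value of joint in_rod between 0.018 and 0.072 m and velocity of joint in_rod between -0.01 and 0.01 m/s); the robot touches nothing.
It fails at once if the rod that was out is run through to its inner end (less than 8 mm out) (value of joint out_rod below 0.008 m).
It fails at once if the rod that was in is run through to its outer end (more than 82 mm out) (value of joint in_rod above 0.082 m).
It fails at once if a mushroom, the bottle, the mug or the brush is shifted by more than 30 mm (distance of any of mushroom, mushroom2, bottle, cup, brush from where it was at the start of the episode above 0.03 m).
It also fails if it takes over 61 s, if anything falls off the work surface, if the arm or the gripper's body presses on something with over 40 N, if the wrist force passes 120 N, or if a joint passes its speed limit or range.

### The arm

A 7-joint arm with a two-finger parallel gripper is mounted at the origin on the work surface. World frame = base frame: x ahead of the robot, y to its left, z up, the work surface at z = 0. Lengths are in m, angles in degrees, forces in N, time in s.
With the tool pointing down it reaches from about 0.4 to 0.9 m from the base axis. Payload 5.5 kg.
Tool frame: the origin (TCP) lies midway between the tips of the shut fingers; the grasp point (between the pads) lies 19 mm behind it; z points along the fingers, y is the line along which they close (so a half turn about z gives the same grasp; the last joint's range is limited). The gripper opens to 85 mm and grips with 20 to 120 N. Pads are 22 mm wide; open, the fingers measure 114 mm over their backs; the gripper's body (76 mm by 85 mm) begins 54 mm behind the grasp point. The pads swing forward as they close: fully open they stand 13 mm farther back than shut.
Start: joints at [-57.227, 28.699, -24.465, 88.831, 12.651, 65.22, -12.049], TCP at [0.198, 0.619, 0.231] pointing down, gripper open.
Joint ranges: [-164.97, 164.97], [-17.58, 116.51], [-87.97, 89.64], [11.32, 138.91], [-80.73, 260.73], [10.89, 115.49], [-147.41, 147.41]. Speed limits (degrees/s): [147.25, 147.25, 180, 180, 180, 180, 180].

### API

Orientations are given as a 3x3 rotation matrix whose columns are the frame's x, y, z axes.
In Python, from plant import bot gives the robot as it stands. The module is installed in compiled form; this text tells all that it offers.
- The arm moves only by the tool arm_command, never from a script. Its argument "series" is a list of rows, each an object of numbers: "dx", "dy", "dz": the shift along the world's x, y, z in cm; "yaw": the turn about the world's z in degrees; "fingers": the closure, from -1 (fully open) to 1 (shut). In form: [{"dx": .., "dy": .., "dz": .., "yaw": .., "fingers": ..}, ...]. A call has 1 to 20 rows; each row shifts and turns the commanded pose from where the row before left it; what a row does not reach is not made up. A row lasts 1/8 s, in which the tool goes at most 62.5 mm and 10.7 degrees, less where a joint would pass 70% of its speed; a pose out of reach is approached as far as the arm can. A call is refused whole if a number of a shift passes 6.25 or a number of a turn 10.7, either way. A call with a gripper value outside its range is refused whole. The fingers move at their own pace and stop on an object; "squeeze" is the grip in N (left out, the last holds). Time passes only in rows, so rows that do not move let the fingers close. It gives the time, the measured TCP pose, the force, the opening and the grip force at its end, in the units of the state.
- bot.sense(): the state, without advancing time (a new reading comes with each control period).
- bot.capture(name): name is "scene" or "top" or "wrist"; returns the picture (400x640x3 uint8, red, green, blue); there is no depth.
- bot.get_calibration(name): a dict with "fx", "fy", "cx", "cy" (pixels), "T" (4x4, takes a point from camera to world coordinates); the wrist camera has in their place "hand_eye" (4x4, takes a point from camera to tool coordinates, whose origin is the TCP and whose axes are the flange's). Camera axes: x right, y up, looking along -z (the intrinsics and any distortion apply to the point x, -y, -z); pixel columns grow to the right and rows downward; lengths in m; the calibration is good to about 2 mm. A picture is of the moment at which its call begins: read the wrist's pose just before it. get_calibration takes no time and is no camera call.
- bot.hand_in(): hands the job in; it is judged then, once.
Trained networks look in the newest picture that a camera, given by its name, has taken for a name from the list of things; names that differ only in an ending like _2 or _b are one class to them, and where a whole thing is asked for, a point or a joint stands for the part that bears it (a point fixed in the world has none). Each returns a list of dicts, best first, with "confidence" (0 to 1); they miss things now and then, are a little off and sometimes report something else, mostly with a low value. They report only what shows in the picture. A call takes as long as a camera call.
- bot.masks_of(camera, label): "region" (400x640 bool, what is visible of it) and "extent" ([left, top, right, bottom] in pixels, round what is visible of it).
- bot.pinpoint(camera, label): "at" ([row, column] in pixels: a listed point, or the origin of a listed thing).
The state is a dict: "t": time; "joint_pos": joint angles; "qvel": joint speeds; "effort": joint torques, N m; "position": TCP position; "orientation": TCP orientation; "wrist_force": force on the tool from outside, world axes, zero at the start; "ft_torque": the same for the moment, N m; "gripper_width": opening from 0.0 (shut) to 1.0 (fully open); "finger_force": force on a finger pad.
Only numpy, scipy, OpenCV 4.12 (cv2) and the standard library are available. Lean on these libraries where they do the work, as an engineer would, in place of code of your own. Each camera call takes 0.05 s, during which the arm holds its last target. There are 200 camera calls.

## Working session

There is one attempt and no reset: what is moved stays moved. The work goes in short steps, Python scripts to look and compute and a tool call to move; the robot and the scene stay as the last step left them, time stands still between calls to the robot, and variables do not carry over. Pictures are saved under pics/ and viewed, at most 10 in all, crops included, and the job is handed in when it is done.

Besides the shell and the picture viewer there is one more tool, called after "Emit:" by a JSON object that holds its "method" and its "body", one argument or row to a line. arm_command: Moves the arm, as the interface text tells. Its arguments: {"type":"object","properties":{"series":{"type":"array"},"squeeze":{"type":"number"}},"required":["series"]}

```bash
mkdir -p pics; cat > h.py <<'E'
import numpy as np, cv2
from plant import bot
def ray(cal,T,rc):
    d=np.array([(rc[1]-cal['cx'])/cal['fx'],-(rc[0]-cal['cy'])/cal['fy'],-1.])
    return T[:3,3],T[:3,:3]@d
def onz(cal,T,rc,z):
    o,d=ray(cal,T,rc); return o+d*(z-o[2])/d[2]
E
python3 - <<'E'
from h import *
np.set_printoptions(precision=4,suppress=True)
s=bot.sense();print(s['t'],s['position'],s['orientation'],s['wrist_force'],s['gripper_width'])
Z=dict(out_front=.07,out_handle=.07,in_front=.07,in_handle=.07,mushroom=0,mushroom2=0,bottle=0,cup=0,brush=0)
for c in('scene','top'):
    im=bot.capture(c);cv2.imwrite(f'pics/{c}0.png',im[...,::-1])
    cal=bot.get_calibration(c);T=np.array(cal['T']);print(c,{k:v for k,v in cal.items() if k!='T'},T[:3,3])
    for n,z in Z.items():
        for r in bot.pinpoint(c,n)[:2]:
            print(c,n,np.round(r['at'],1),round(r['confidence'],2),onz(cal,T,r['at'],z))
E
```

```text
0.0 [0.1974 0.6186 0.2303] [[-0.9527  0.3039 -0.0006]
 [ 0.3039  0.9527 -0.0018]
 [ 0.0001 -0.0019 -1.    ]] [0.3199 0.7999 0.0269] 0.9999461097588409
scene {'fx': 384.89369878952533, 'fy': 384.89369878952533, 'cx': 311.9157996929877, 'cy': 203.24141349967854} [1.1174 0.1416 1.064 ]
scene out_front [226.9 259.1] 0.65 [ 0.647  -0.1471  0.07  ]
scene out_front [156.8 241.3] 0.35 [ 0.4191 -0.2933  0.07  ]
scene out_handle [193.3 279. ] 0.8 [ 0.5194 -0.1291  0.07  ]
scene out_handle [176.8 202.9] 0.27 [ 0.5286 -0.3797  0.07  ]
scene in_front [260.7 360. ] 0.71 [0.6679 0.1589 0.07  ]
scene in_handle [240.2 369.3] 0.61 [0.5984 0.1709 0.07  ]
scene mushroom [188.4 325.9] 0.7 [ 0.4146 -0.0048  0.    ]
scene mushroom [177.7 200.3] 0.51 [ 0.493  -0.4233  0.    ]
scene mushroom2 [188.4 325.9] 0.7 [ 0.4146 -0.0048  0.    ]
scene mushroom2 [177.7 200.3] 0.51 [ 0.493  -0.4233  0.    ]
scene bottle [155.7 240.9] 0.81 [ 0.3658 -0.3271  0.    ]
scene cup [189.7 441.4] 0.87 [0.3104 0.3658 0.    ]
scene brush [257.2 441.9] 0.57 [0.5558 0.3936 0.    ]
top {'fx': 401.2066828999714, 'fy': 401.2066828999714, 'cx': 315.5361326385424, 'cy': 198.3416083311805} [ 0.4151 -0.0028  1.0426]
top out_front [154.4 370.9] 0.93 [ 0.6491 -0.1371  0.07  ]
top out_front [208.5 369.9] 0.23 [ 0.5145 -0.1289  0.07  ]
top out_handle [210.6 370.7] 0.61 [ 0.5093 -0.1306  0.07  ]
top out_handle [153.4 369.8] 0.17 [ 0.6517 -0.1345  0.07  ]
top in_front [150.6 246.1] 0.98 [0.6671 0.1725 0.07  ]
top in_handle [173.7 248.6] 0.68 [0.6085 0.1664 0.07  ]
top mushroom [249.  321.2] 0.84 [ 0.42   -0.0082  0.    ]
top mushroom [217.1 476.5] 0.71 [ 0.4921 -0.4133  0.    ]
top mushroom2 [249.  321.2] 0.84 [ 0.42   -0.0082  0.    ]
top mushroom2 [217.1 476.5] 0.71 [ 0.4921 -0.4133  0.    ]
top bottle [266.4 447.4] 0.86 [ 0.3679 -0.3295  0.    ]
top cup [293.6 173.2] 0.6 [0.3166 0.3721 0.    ]
top brush [200.1 162.6] 0.95 [0.5579 0.4052 0.    ]
```

View pics/top0.png

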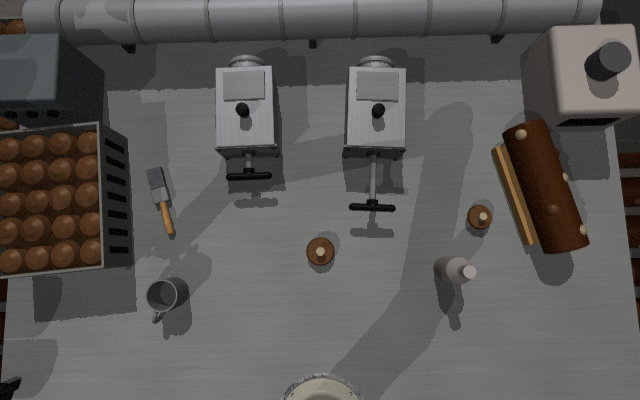

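View pics/scene0.png

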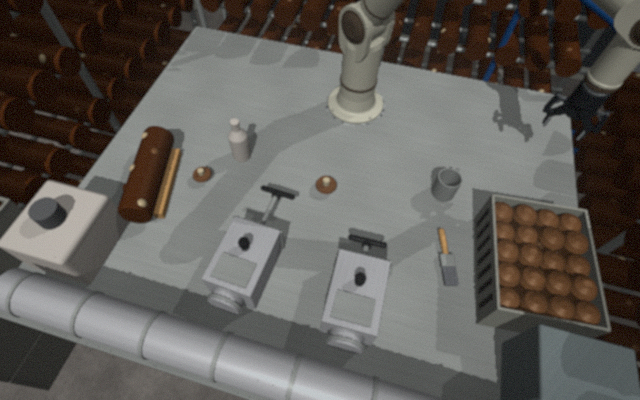

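The top view shows the pulled-in rod's bar at about (248,175) with its plate at (246,152). The pulled-out rod's bar is at (372,207) with its plate at (372,155). The mushroom is at (320,250), well clear of both. The scene view agrees, so next I'll refine the bar poses with masks.

```bash
python3 - <<'E'
from h import *
np.set_printoptions(precision=4,suppress=True)
for c in('top','scene'):
    im=bot.capture(c);cal=bot.get_calibration(c);T=np.array(cal['T']);g=im.max(2)
    for n,rc in(('out',(207.5,371)),('in',(175,248))) if c=='top' else (('out',(191,278)),('in',(241,367))):
        for lab in (n+'_handle',):
            for r in bot.masks_of(c,lab)[:2]: 
                m=r['region'];ys,xs=np.nonzero(m);print(c,lab,round(r['confidence'],2),r['extent'],m.sum())
                P=np.array([onz(cal,T,(a,b),.07) for a,b in zip(ys,xs)])[:,:2]
                dark=g[ys,xs]<50
                for Q in(P,P[dark]):
                    if len(Q)<10: continue
                    (cx,cy),wh,a=cv2.minAreaRect(Q.astype(np.float32)); print('  mean',Q.mean(0),'rect',cx,cy,wh,a)
        r,cc=map(int,rc);w=np.zeros_like(g);w[r-16:r+17,cc-28:cc+29]=g[r-16:r+17,cc-28:cc+29]<35
        k,l,st,ce=cv2.connectedComponentsWithStats(w.astype(np.uint8));i=1+st[1:,4].argmax()
        ys,xs=np.nonzero(l==i);P=np.array([onz(cal,T,(a,b),.074) for a,b in zip(ys,xs)])[:,:2].astype(np.float32)
        print(c,n,'dark',st[i],P.mean(0),cv2.minAreaRect(P))
E
```

```text
top out_handle 0.94 [349.3, 155.3, 395.3, 213.3] 629
  mean [ 0.5539 -0.1366] rect 0.5780541300773621 -0.14003030955791473 (0.10467085987329483, 0.13918526470661163) 83.29460906982422
  mean [ 0.5263 -0.1344] rect 0.563408613204956 -0.15360358357429504 (0.09925740212202072, 0.14512546360492706) 65.95426177978516
top out dark [349 199  46  13 321] [ 0.5197 -0.1332] ((0.5235951542854309, -0.13274893164634705), (0.10904663056135178, 0.027680687606334686), 86.39109802246094)
top in_handle 0.87 [227.8, 152.0, 271.9, 180.8] 478
  mean [0.6117 0.1669] rect 0.602770209312439 0.16672873497009277 (0.08394157886505127, 0.08406252413988113) 44.79263687133789
  mean [0.606  0.1667] rect 0.6235131025314331 0.16689571738243103 (0.060040995478630066, 0.11123456060886383) 0.560092568397522
top in_handle 0.48 [346.7, 158.6, 397.6, 212.6] 699
  mean [ 0.5518 -0.136 ] rect 0.5779658555984497 -0.1362815648317337 (0.11190363019704819, 0.13937518000602722) 87.95713806152344
  mean [ 0.5265 -0.1343] rect 0.5779135823249817 -0.13570334017276764 (0.11183619499206543, 0.13931739330291748) 88.4531478881836
top 
[... 390 characters left out ...]
3579623401165009 (0.10399599373340607, 0.022884683683514595) 86.92767333984375
scene out dark [276 191   3   2   3] [ 0.5167 -0.1363] ((0.5165640115737915, -0.13589531183242798), (0.007308358326554298, 0.0015541008906438947), 76.16512298583984)
scene in_handle 0.89 [353.6, 236.1, 387.5, 254.7] 313
  mean [0.6101 0.1645] rect 0.6204322576522827 0.1653124988079071 (0.05616876482963562, 0.10502567142248154) 2.749579429626465
  mean [0.6033 0.1643] rect 0.6066464781761169 0.16565856337547302 (0.024200690910220146, 0.10290300101041794) 1.953406810760498
scene in dark [365 242   2   1   2] [0.6091 0.1615] ((0.6091099977493286, 0.16150283813476562), (0.0028537046164274216, 0.0), 106.39909362792969)
```

Emit:
{"method": "arm_command", "body": {
  "series": [
    {"dx": 3.6, "dy": -3.7, "yaw": 1.7, "fingers": -0.1},
    {"dx": 3.6, "dy": -3.7, "yaw": 1.7},
    {"dx": 3.6, "dy": -3.7, "yaw": 1.7},
    {"dx": 3.6, "dy": -3.7, "yaw": 1.7},
    {"dx": 3.6, "dy": -3.7, "yaw": 1.7},
    {"dx": 3.6, "dy": -3.7, "yaw": 1.7},
    {"dx": 3.6, "dy": -3.7, "yaw": 1.7},
    {"dx": 3.6, "dy": -3.7, "yaw": 1.7},
    {"dx": 3.6, "dy": -3.7, "yaw": 1.7},
    {"dx": 3.6, "dy": -3.7, "yaw": 1.7},
    {"dx": 3.6, "dy": -3.7, "yaw": 1.7},
    {"dx": 3.6, "dy": -3.7, "yaw": 1.7},
    {},
    {}
  ]
}}

```text
invalid input at $.series[0]: expected keys dx, dy, dz, yaw, fingers
```

Emit:
{"method": "arm_command", "body": {
  "series": [
    {"dx": 3.6, "dy": -3.7, "dz": 0, "yaw": 1.7, "fingers": -0.1},
    {"dx": 3.6, "dy": -3.7, "dz": 0, "yaw": 1.7, "fingers": -0.1},
    {"dx": 3.6, "dy": -3.7, "dz": 0, "yaw": 1.7, "fingers": -0.1},
    {"dx": 3.6, "dy": -3.7, "dz": 0, "yaw": 1.7, "fingers": -0.1},
    {"dx": 3.6, "dy": -3.7, "dz": 0, "yaw": 1.7, "fingers": -0.1},
    {"dx": 3.6, "dy": -3.7, "dz": 0, "yaw": 1.7, "fingers": -0.1},
    {"dx": 3.6, "dy": -3.7, "dz": 0, "yaw": 1.7, "fingers": -0.1},
    {"dx": 3.6, "dy": -3.7, "dz": 0, "yaw": 1.7, "fingers": -0.1},
    {"dx": 3.6, "dy": -3.7, "dz": 0, "yaw": 1.7, "fingers": -0.1},
    {"dx": 3.6, "dy": -3.7, "dz": 0, "yaw": 1.7, "fingers": -0.1},
    {"dx": 3.6, "dy": -3.7, "dz": 0, "yaw": 1.7, "fingers": -0.1},
    {"dx": 3.6, "dy": -3.7, "dz": 0, "yaw": 1.7, "fingers": -0.1},
    {"dx": 0, "dy": 0, "dz": 0, "yaw": 0, "fingers": -0.1}
  ]
}}

```text
t: 2.92
position: [0.6328, 0.1688, 0.2307]
orientation: [[-0.999, -0.039, 0.001], [-0.039, 0.999, -0.003], [-0.001, -0.003, -1.0]]
wrist_force: [-0.1, 0.5, 0.7]
gripper_width: 0.549
finger_force: 0.0
```

```bash
cat > w.py <<'E'
from h import *
import sys
np.set_printoptions(precision=4,suppress=True)
s=bot.sense();im=bot.capture('wrist');cv2.imwrite(f'pics/{sys.argv[1]}.png',im[...,::-1])
cal=bot.get_calibration('wrist');A=np.eye(4);A[:3,:3]=s['orientation'];A[:3,3]=s['position'];T=A@np.array(cal['hand_eye'])
print(s['t'],s['position'],s['orientation'],s['gripper_width'],s['wrist_force'])
for n in sys.argv[2:]:
    for r in bot.pinpoint('wrist',n)[:2]: print(n,np.round(r['at']),round(r['confidence'],2),onz(cal,T,r['at'],.07))
E
python3 w.py w1 in_handle in_front
```

```text
2.925 [0.6328 0.1688 0.2307] [[-0.9993 -0.0386  0.0011]
 [-0.0386  0.9993 -0.003 ]
 [-0.001  -0.003  -1.    ]] 0.5489597541306845 [-0.1414  0.507   0.6606]
in_front [221. 313.] 0.62 [0.671  0.1645 0.07  ]
```

View pics/w1.png

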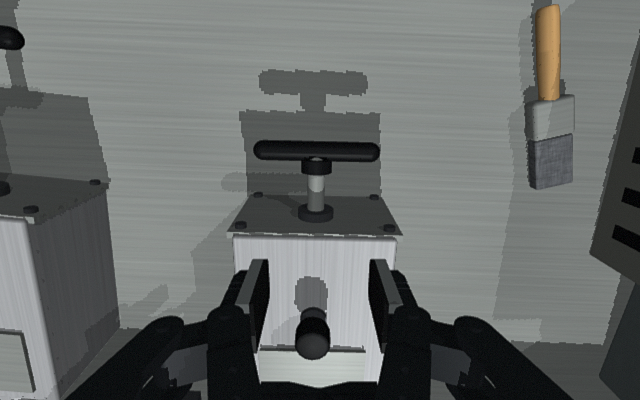

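The wrist view shows the bar from (255,149) to (380,152) with the rod at column 317. The plate's top edge is at row 236 and the fingers straddle the rod.

```bash
python3 - <<'E'
from h import *
s=bot.sense();cal=bot.get_calibration('wrist');A=np.eye(4);A[:3,:3]=s['orientation'];A[:3,3]=s['position'];T=A@np.array(cal['hand_eye'])
for rc,z in (((149,255),.07),((152.5,380),.07),((151,317),.07),((141,317),.074),((161,317),.066),((236,234),.115),((236,398),.115),((214,315),.07)): print(rc,onz(cal,T,rc,z))
E
```

```text
(149, 255) [0.60028001 0.11785966 0.07      ]
(152.5, 380) [0.5980351  0.23017248 0.07      ]
(151, 317) [0.59940644 0.17347563 0.07      ]
(141, 317) [0.58987672 0.17304351 0.074     ]
(161, 317) [0.60934874 0.17392707 0.066     ]
(236, 234) [0.66568319 0.10746889 0.115     ]
(236, 398) [0.65913658 0.24404886 0.115     ]
(214, 315) [0.65996656 0.17439415 0.07      ]
```

Emit:
{"method": "arm_command", "body": {
  "series": [
    {"dx": -0.5, "dy": 0.5, "dz": -3, "yaw": -0.3, "fingers": -0.1},
    {"dx": 0, "dy": 0, "dz": -4, "yaw": 0, "fingers": -0.1},
    {"dx": 0, "dy": 0, "dz": -4, "yaw": 0, "fingers": -0.1},
    {"dx": 0, "dy": 0, "dz": -3, "yaw": 0, "fingers": -0.1},
    {"dx": 0, "dy": 0, "dz": -2, "yaw": 0, "fingers": -0.1},
    {"dx": 0, "dy": 0, "dz": -1.5, "yaw": 0, "fingers": -0.1},
    {"dx": 0, "dy": 0, "dz": 0, "yaw": 0, "fingers": -0.1}
  ]
}}

```text
t: 3.95
position: [0.624, 0.1809, 0.0557]
orientation: [[-0.999, -0.043, -0.001], [-0.043, 0.999, 0.0], [0.001, 0.0, -1.0]]
wrist_force: [-0.1, -0.1, -0.1]
gripper_width: 0.552
finger_force: 0.1
```

Emit:
{"method": "arm_command", "body": {
  "series": [
    {"dx": -0.4, "dy": 0, "dz": 0, "yaw": 0, "fingers": -0.1},
    {"dx": -0.4, "dy": 0, "dz": 0, "yaw": 0, "fingers": -0.1},
    {"dx": -0.4, "dy": 0, "dz": 0, "yaw": 0, "fingers": -0.1},
    {"dx": 0, "dy": 0, "dz": 0, "yaw": 0, "fingers": -0.1}
  ]
}}

```text
t: 4.45
position: [0.6133, 0.1804, 0.0575]
orientation: [[-0.999, -0.042, 0.002], [-0.042, 0.999, 0.001], [-0.002, 0.0, -1.0]]
wrist_force: [2.4, -0.7, -0.8]
gripper_width: 0.554
finger_force: 1.0
```

```bash
python3 w.py w2 in_handle in_front
```

```text
4.45 [0.6133 0.1804 0.0575] [[-0.9991 -0.0418  0.0021]
 [-0.0418  0.9991  0.0006]
 [-0.0022  0.0005 -1.    ]] 0.5544776126851856 [ 2.4424 -0.7019 -0.7876]
in_handle [244. 281.] 0.89 [0.5927 0.1636 0.07  ]
in_front [385. 285.] 0.72 [0.6699 0.1658 0.07  ]
```

View pics/w2.png

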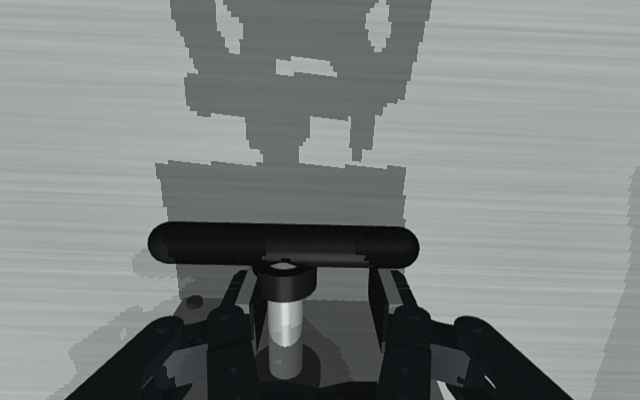

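The rod is about 15 mm to the right (−y) of the tool's centre. I'll back off slightly, centre the tool, then pull up to the search range.

Emit:
{"method": "arm_command", "body": {
  "series": [
    {"dx": 0.3, "dy": -0.4, "dz": 0, "yaw": 0, "fingers": -0.1},
    {"dx": 0, "dy": -0.9, "dz": 0, "yaw": 0, "fingers": -0.1},
    {"dx": -0.3, "dy": 0, "dz": 0, "yaw": 0, "fingers": -0.1},
    {"dx": -0.3, "dy": 0, "dz": 0, "yaw": 0, "fingers": -0.1},
    {"dx": -0.3, "dy": 0, "dz": 0, "yaw": 0, "fingers": -0.1},
    {"dx": 0, "dy": 0, "dz": 0, "yaw": 0, "fingers": -0.1}
  ]
}}

```text
t: 5.35
position: [0.607, 0.1662, 0.0564]
orientation: [[-0.999, -0.041, 0.001], [-0.041, 0.999, -0.001], [-0.001, -0.001, -1.0]]
wrist_force: [2.8, -1.3, -1.3]
gripper_width: 0.549
finger_force: 1.5
```

Emit:
{"method": "arm_command", "body": {
  "series": [
    {"dx": -0.1, "dy": 0, "dz": 0, "yaw": 0, "fingers": -0.1},
    {"dx": -0.1, "dy": 0, "dz": 0, "yaw": 0, "fingers": -0.1},
    {"dx": -0.1, "dy": 0, "dz": 0, "yaw": 0, "fingers": -0.1}
  ]
}}

```text
t: 5.72
position: [0.6045, 0.1665, 0.0564]
orientation: [[-0.999, -0.041, 0.002], [-0.041, 0.999, -0.0], [-0.002, -0.001, -1.0]]
wrist_force: [4.5, -2.4, -2.8]
gripper_width: 0.548
finger_force: 2.2
```

Emit:
{"method": "arm_command", "body": {
  "series": [
    {"dx": -0.1, "dy": 0, "dz": 0, "yaw": 0, "fingers": -0.1},
    {"dx": -0.1, "dy": 0, "dz": 0, "yaw": 0, "fingers": -0.1},
    {"dx": -0.1, "dy": 0, "dz": 0, "yaw": 0, "fingers": -0.1}
  ]
}}

```text
t: 6.1
position: [0.6015, 0.1664, 0.0565]
orientation: [[-0.999, -0.041, 0.002], [-0.041, 0.999, -0.0], [-0.002, -0.001, -1.0]]
wrist_force: [4.2, -1.8, -2.4]
gripper_width: 0.551
finger_force: 2.5
```

Emit:
{"method": "arm_command", "body": {
  "series": [
    {"dx": -0.1, "dy": 0, "dz": 0, "yaw": 0, "fingers": -0.1},
    {"dx": -0.1, "dy": 0, "dz": 0, "yaw": 0, "fingers": -0.1}
  ]
}}

```text
t: 6.35
position: [0.5995, 0.1664, 0.0564]
orientation: [[-0.999, -0.041, 0.002], [-0.041, 0.999, -0.001], [-0.002, -0.001, -1.0]]
wrist_force: [5.0, -3.2, -1.5]
gripper_width: 0.545
finger_force: 2.5
```

Emit:
{"method": "arm_command", "body": {
  "series": [
    {"dx": -0.1, "dy": 0, "dz": 0, "yaw": 0, "fingers": -0.1},
    {"dx": -0.1, "dy": 0, "dz": 0, "yaw": 0, "fingers": -0.1}
  ]
}}

```text
t: 6.6
position: [0.5975, 0.1664, 0.0565]
orientation: [[-0.999, -0.041, 0.002], [-0.041, 0.999, -0.0], [-0.002, -0.001, -1.0]]
wrist_force: [4.3, -3.1, -1.8]
gripper_width: 0.55
finger_force: 2.6
```

Emit:
{"method": "arm_command", "body": {
  "series": [
    {"dx": -0.1, "dy": 0, "dz": 0, "yaw": 0, "fingers": -0.1},
    {"dx": -0.1, "dy": 0, "dz": 0, "yaw": 0, "fingers": -0.1}
  ]
}}

```text
t: 6.85
position: [0.5956, 0.1665, 0.0565]
orientation: [[-0.999, -0.041, 0.002], [-0.041, 0.999, -0.0], [-0.002, -0.001, -1.0]]
wrist_force: [4.4, -1.8, -2.8]
gripper_width: 0.551
finger_force: 2.4
```

Emit:
{"method": "arm_command", "body": {
  "series": [
    {"dx": -0.1, "dy": 0, "dz": 0, "yaw": 0, "fingers": -0.1},
    {"dx": -0.1, "dy": 0, "dz": 0, "yaw": 0, "fingers": -0.1}
  ]
}}

```text
t: 7.1
position: [0.5935, 0.1664, 0.0565]
orientation: [[-0.999, -0.041, 0.002], [-0.041, 0.999, -0.001], [-0.002, -0.001, -1.0]]
wrist_force: [4.8, -2.5, -2.3]
gripper_width: 0.547
finger_force: 2.2
```

Emit:
{"method": "arm_command", "body": {
  "series": [
    {"dx": -0.1, "dy": 0, "dz": 0, "yaw": 0, "fingers": -0.1},
    {"dx": -0.1, "dy": 0, "dz": 0, "yaw": 0, "fingers": -0.1}
  ]
}}

```text
t: 7.35
position: [0.5916, 0.1664, 0.0565]
orientation: [[-0.999, -0.041, 0.002], [-0.041, 0.999, -0.001], [-0.002, -0.001, -1.0]]
wrist_force: [5.3, -3.0, -1.5]
gripper_width: 0.551
finger_force: 2.2
```

Emit:
{"method": "arm_command", "body": {
  "series": [
    {"dx": -0.1, "dy": 0, "dz": 0, "yaw": 0, "fingers": -0.1},
    {"dx": -0.1, "dy": 0, "dz": 0, "yaw": 0, "fingers": -0.1}
  ]
}}

```text
t: 7.6
position: [0.5896, 0.1665, 0.0565]
orientation: [[-0.999, -0.041, 0.002], [-0.041, 0.999, -0.0], [-0.002, -0.001, -1.0]]
wrist_force: [4.4, -2.1, -0.9]
gripper_width: 0.545
finger_force: 2.2
```

Emit:
{"method": "arm_command", "body": {
  "series": [
    {"dx": -0.1, "dy": 0, "dz": 0, "yaw": 0, "fingers": -0.1},
    {"dx": -0.1, "dy": 0, "dz": 0, "yaw": 0, "fingers": -0.1}
  ]
}}

```text
t: 7.85
position: [0.5875, 0.1665, 0.0565]
orientation: [[-0.999, -0.041, 0.002], [-0.041, 0.999, -0.0], [-0.002, -0.001, -1.0]]
wrist_force: [4.5, -1.9, -2.4]
gripper_width: 0.554
finger_force: 2.3
```

Emit:
{"method": "arm_command", "body": {
  "series": [
    {"dx": -0.1, "dy": 0, "dz": 0, "yaw": 0, "fingers": -0.1},
    {"dx": -0.1, "dy": 0, "dz": 0, "yaw": 0, "fingers": -0.1}
  ]
}}

```text
t: 8.1
position: [0.5855, 0.1664, 0.0565]
orientation: [[-0.999, -0.041, 0.002], [-0.041, 0.999, -0.001], [-0.002, -0.001, -1.0]]
wrist_force: [5.1, -2.6, -2.2]
gripper_width: 0.545
finger_force: 2.3
```

Emit:
{"method": "arm_command", "body": {
  "series": [
    {"dx": -0.1, "dy": 0, "dz": 0, "yaw": 0, "fingers": -0.1},
    {"dx": -0.1, "dy": 0, "dz": 0, "yaw": 0, "fingers": -0.1}
  ]
}}

```text
t: 8.35
position: [0.5834, 0.1666, 0.0565]
orientation: [[-0.999, -0.041, 0.002], [-0.041, 0.999, -0.0], [-0.002, -0.0, -1.0]]
wrist_force: [3.7, -2.4, -1.7]
gripper_width: 0.553
finger_force: 2.0
```

Emit:
{"method": "arm_command", "body": {
  "series": [
    {"dx": -0.1, "dy": 0, "dz": 0, "yaw": 0, "fingers": -0.1},
    {"dx": -0.1, "dy": 0, "dz": 0, "yaw": 0, "fingers": -0.1}
  ]
}}

```text
t: 8.6
position: [0.5801, 0.1675, 0.0563]
orientation: [[-0.999, -0.042, -0.001], [-0.042, 0.999, 0.0], [0.001, 0.0, -1.0]]
wrist_force: [1.2, -1.3, -0.1]
gripper_width: 0.55
finger_force: 0.7
```

The resistance dropped, so this is likely the click. I'll hold, then test gently.

Emit:
{"method": "arm_command", "body": {
  "series": [
    {"dx": 0, "dy": 0, "dz": 0, "yaw": 0, "fingers": -0.1},
    {"dx": 0, "dy": 0, "dz": 0, "yaw": 0, "fingers": -0.1}
  ]
}}

```text
t: 8.85
position: [0.5795, 0.1681, 0.0561]
orientation: [[-0.999, -0.043, -0.002], [-0.043, 0.999, 0.0], [0.001, 0.001, -1.0]]
wrist_force: [0.1, -0.5, 0.1]
gripper_width: 0.553
finger_force: 0.0
```

Emit:
{"method": "arm_command", "body": {
  "series": [
    {"dx": -0.1, "dy": 0, "dz": 0, "yaw": 0, "fingers": -0.1},
    {"dx": 0, "dy": 0, "dz": 0, "yaw": 0, "fingers": -0.1}
  ]
}}

```text
t: 9.1
position: [0.5791, 0.1675, 0.0562]
orientation: [[-0.999, -0.042, -0.001], [-0.042, 0.999, 0.0], [0.001, 0.0, -1.0]]
wrist_force: [-0.4, 0.5, 0.7]
gripper_width: 0.548
finger_force: 0.0
```

Emit:
{"method": "arm_command", "body": {
  "series": [
    {"dx": -0.1, "dy": 0, "dz": 0, "yaw": 0, "fingers": -0.1},
    {"dx": 0, "dy": 0, "dz": 0, "yaw": 0, "fingers": -0.1}
  ]
}}

```text
t: 9.35
position: [0.5783, 0.1672, 0.0563]
orientation: [[-0.999, -0.042, -0.0], [-0.042, 0.999, -0.0], [0.0, -0.0, -1.0]]
wrist_force: [0.5, 0.4, 0.4]
gripper_width: 0.551
finger_force: 0.0
```

Emit:
{"method": "arm_command", "body": {
  "series": [
    {"dx": -0.1, "dy": 0, "dz": 0, "yaw": 0, "fingers": -0.1},
    {"dx": 0, "dy": 0, "dz": 0, "yaw": 0, "fingers": -0.1}
  ]
}}

```text
t: 9.6
position: [0.5774, 0.1672, 0.0563]
orientation: [[-0.999, -0.042, -0.0], [-0.042, 0.999, -0.0], [0.0, -0.0, -1.0]]
wrist_force: [-0.4, -0.4, -0.3]
gripper_width: 0.552
finger_force: 0.0
```

Emit:
{"method": "arm_command", "body": {
  "series": [
    {"dx": -0.1, "dy": 0, "dz": 0, "yaw": 0, "fingers": -0.1},
    {"dx": 0, "dy": 0, "dz": 0, "yaw": 0, "fingers": -0.1}
  ]
}}

```text
t: 9.85
position: [0.5764, 0.1673, 0.0563]
orientation: [[-0.999, -0.042, -0.0], [-0.042, 0.999, 0.0], [0.0, 0.0, -1.0]]
wrist_force: [0.9, -0.4, -0.4]
gripper_width: 0.555
finger_force: 0.0
```

```bash
python3 w.py w3 in_handle in_front
```

```text
9.85 [0.5764 0.1673 0.0563] [[-0.9991 -0.0421 -0.0001]
 [-0.0421  0.9991  0.    ]
 [ 0.0001  0.     -1.    ]] 0.5545225085164109 [ 0.8831 -0.3507 -0.3557]
```

View pics/w3.png

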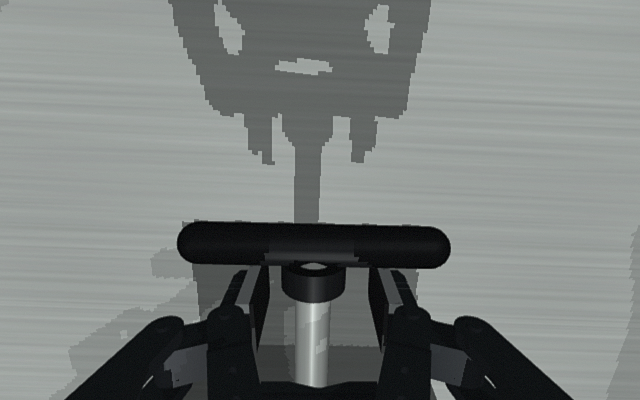

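The bar sits just ahead of the fingertips (bar at row 245, rod centred at column 313), so I'll take one more millimetre as a check.

Emit:
{"method": "arm_command", "body": {
  "series": [
    {"dx": -0.1, "dy": 0, "dz": 0, "yaw": 0, "fingers": -0.1},
    {"dx": 0, "dy": 0, "dz": 0, "yaw": 0, "fingers": -0.1}
  ]
}}

```text
t: 10.25
position: [0.5756, 0.1673, 0.0563]
orientation: [[-0.999, -0.042, 0.0], [-0.042, 0.999, 0.0], [-0.0, 0.0, -1.0]]
wrist_force: [0.7, -0.5, 0.7]
gripper_width: 0.548
finger_force: 0.2
```

Emit:
{"method": "arm_command", "body": {
  "series": [
    {"dx": -0.1, "dy": 0, "dz": 0, "yaw": 0, "fingers": -0.1},
    {"dx": 0, "dy": 0, "dz": 0, "yaw": 0, "fingers": -0.1}
  ]
}}

```text
t: 10.5
position: [0.5753, 0.1672, 0.0565]
orientation: [[-0.999, -0.042, 0.001], [-0.042, 0.999, 0.0], [-0.001, 0.0, -1.0]]
wrist_force: [2.8, 0.5, -2.7]
gripper_width: 0.55
finger_force: 1.7
```

Emit:
{"method": "arm_command", "body": {
  "series": [
    {"dx": -0.1, "dy": 0, "dz": 0, "yaw": 0, "fingers": -0.1},
    {"dx": 0, "dy": 0, "dz": 0, "yaw": 0, "fingers": -0.1}
  ]
}}

```text
t: 10.75
position: [0.5751, 0.1672, 0.0565]
orientation: [[-0.999, -0.041, 0.003], [-0.041, 0.999, 0.001], [-0.003, 0.001, -1.0]]
wrist_force: [5.9, -0.1, -4.5]
gripper_width: 0.549
finger_force: 2.9
```

Emit:
{"method": "arm_command", "body": {
  "series": [
    {"dx": -0.1, "dy": 0, "dz": 0, "yaw": 0, "fingers": -0.1},
    {"dx": 0, "dy": 0, "dz": 0, "yaw": 0, "fingers": -0.1}
  ]
}}

```text
t: 11.0
position: [0.5749, 0.1672, 0.0566]
orientation: [[-0.999, -0.041, 0.004], [-0.041, 0.999, 0.001], [-0.004, 0.001, -1.0]]
wrist_force: [8.5, 1.0, -6.9]
gripper_width: 0.544
finger_force: 3.9
```

Clicked and locked: 8.5 N with no motion. Next I'll back off, lift and move to the other rod.

Emit:
{"method": "arm_command", "body": {
  "series": [
    {"dx": 0.6, "dy": 0, "dz": 0, "yaw": 0, "fingers": -0.1},
    {"dx": 0.7, "dy": 0, "dz": 0, "yaw": 0, "fingers": -0.1},
    {"dx": 0, "dy": 0, "dz": 2, "yaw": 0, "fingers": -0.1},
    {"dx": 0, "dy": 0, "dz": 4, "yaw": 0, "fingers": -0.1},
    {"dx": 0, "dy": 0, "dz": 5, "yaw": 0, "fingers": -0.1},
    {"dx": 0, "dy": 0, "dz": 4, "yaw": 0, "fingers": -0.1},
    {"dx": -1.6, "dy": -3.8, "dz": 0, "yaw": -0.7, "fingers": -0.1},
    {"dx": -1.6, "dy": -3.8, "dz": 0, "yaw": -0.7, "fingers": -0.1},
    {"dx": -1.6, "dy": -3.8, "dz": 0, "yaw": -0.7, "fingers": -0.1},
    {"dx": -1.6, "dy": -3.8, "dz": 0, "yaw": -0.7, "fingers": -0.1},
    {"dx": -1.6, "dy": -3.8, "dz": 0, "yaw": -0.7, "fingers": -0.1},
    {"dx": -1.6, "dy": -3.8, "dz": 0, "yaw": -0.7, "fingers": -0.1},
    {"dx": -1.6, "dy": -3.8, "dz": 0, "yaw": -0.7, "fingers": -0.1},
    {"dx": -1.6, "dy": -3.8, "dz": 0, "yaw": -0.7, "fingers": -0.1},
    {"dx": 0, "dy": 0, "dz": 0, "yaw": 0, "fingers": -0.1}
  ]
}}

```text
t: 12.88
position: [0.456, -0.1399, 0.2075]
orientation: [[-0.998, 0.062, 0.0], [0.062, 0.998, -0.001], [-0.0, -0.001, -1.0]]
wrist_force: [0.6, -0.1, 0.5]
gripper_width: 0.552
finger_force: 0.0
```

```bash
python3 w.py w4 out_handle out_front mushroom; python3 - <<'E'
from h import *
for c in ('top',):
    im=bot.capture(c);cv2.imwrite('pics/top1.png',cv2.resize(im[90:260,180:450,::-1],None,fx=2.9,fy=2.9))
    cal=bot.get_calibration(c);T=np.array(cal['T'])
    for n in('in_handle','in_front','out_handle','out_front'):
        for r in bot.pinpoint(c,n)[:1]: print(n,r['at'],r['confidence'],onz(cal,T,r['at'],.07))
E
```

```text
12.875 [ 0.456  -0.1399  0.2075] [[-0.9981  0.0616  0.0002]
 [ 0.0616  0.9981 -0.0013]
 [-0.0002 -0.0013 -1.    ]] 0.5518330068562023 [ 0.5895 -0.1499  0.459 ]
out_handle [254. 328.] 0.74 [ 0.5177 -0.1353  0.07  ]
out_handle [366. 624.] 0.41 [0.6677 0.1674 0.07  ]
out_front [374. 327.] 0.65 [ 0.6594 -0.1442  0.07  ]
mushroom [218.  73.] 0.94 [ 0.4692 -0.3593  0.07  ]
mushroom [122. 448.] 0.72 [ 0.4056 -0.0328  0.07  ]
in_handle [194.1, 248.4] 0.98 [0.5576492  0.16708419 0.07      ]
in_front [149.0, 246.4] 0.79 [0.67118411 0.17172559 0.07      ]
out_handle [209.0, 370.5] 0.9 [ 0.51325483 -0.13029976  0.07      ]
```

View pics/w4.png

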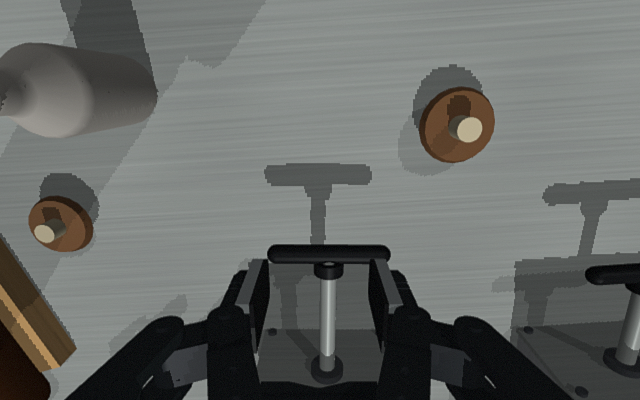

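View pics/top1.png

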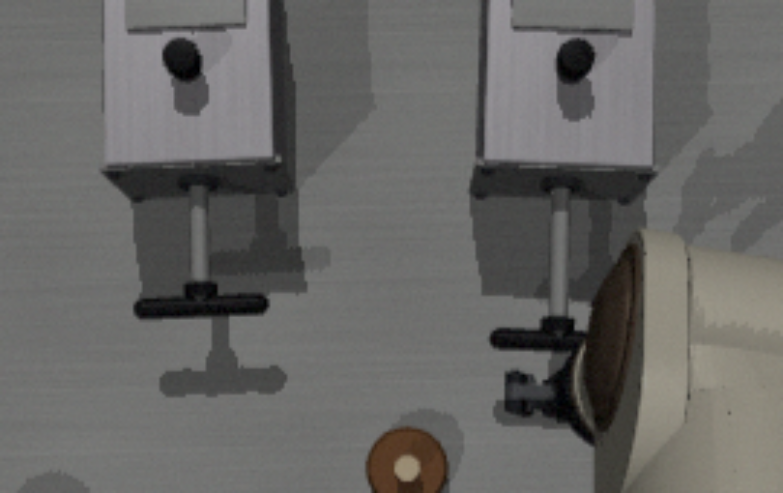

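The wrist view shows the bar at columns 268–390, row 254, with the tool in front of it and nearly centred. In the top crop, the first rod stands about 48 mm out with its bar at (200,305). Now I'll descend in front of the bar.

Emit:
{"method": "arm_command", "body": {
  "series": [
    {"dx": 0.5, "dy": 0.4, "dz": -3, "yaw": 0, "fingers": -0.1},
    {"dx": 0.5, "dy": 0, "dz": -4, "yaw": 0, "fingers": -0.1},
    {"dx": 0, "dy": 0, "dz": -4, "yaw": 0, "fingers": -0.1},
    {"dx": 0, "dy": 0, "dz": -3, "yaw": 0, "fingers": -0.1},
    {"dx": 0, "dy": 0, "dz": -1.1, "yaw": 0, "fingers": -0.1},
    {"dx": 0, "dy": 0, "dz": 0, "yaw": 0, "fingers": -0.1},
    {"dx": 0, "dy": 0, "dz": 0, "yaw": 0, "fingers": -0.1}
  ]
}}

```text
t: 14.2
position: [0.4686, -0.1329, 0.0564]
orientation: [[-0.998, 0.056, 0.002], [0.056, 0.998, -0.0], [-0.002, -0.0, -1.0]]
wrist_force: [0.3, 0.3, 0.8]
gripper_width: 0.549
finger_force: 0.0
```

```bash
python3 w.py w5 out_handle out_front
```

```text
14.2 [ 0.4686 -0.1329  0.0564] [[-0.9984  0.0556  0.002 ]
 [ 0.0556  0.9985 -0.0005]
 [-0.002  -0.0004 -1.    ]] 0.5491910034514227 [0.3099 0.301  0.7658]
out_handle [376. 320.] 0.72 [ 0.5173 -0.135   0.07  ]
```

View pics/w5.png

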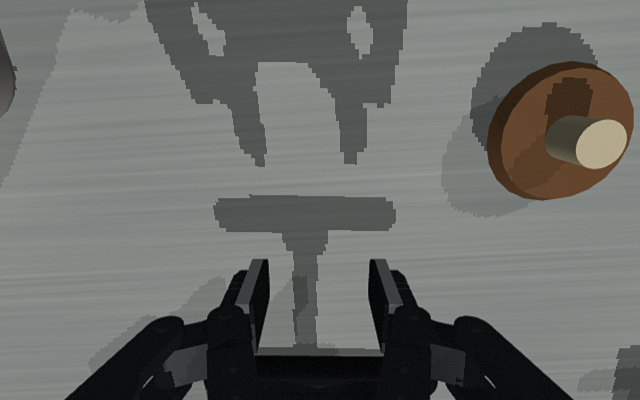

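The bar is just ahead, near (320,376) and hidden by the palm, and the tool is centred on it. Now I'll advance to contact.

Emit:
{"method": "arm_command", "body": {
  "series": [
    {"dx": 0.6, "dy": 0, "dz": 0, "yaw": 0, "fingers": -0.1},
    {"dx": 0.6, "dy": 0, "dz": 0, "yaw": 0, "fingers": -0.1},
    {"dx": 0.4, "dy": 0, "dz": 0, "yaw": 0, "fingers": -0.1},
    {"dx": 0.3, "dy": 0, "dz": 0, "yaw": 0, "fingers": -0.1},
    {"dx": 0.3, "dy": 0, "dz": 0, "yaw": 0, "fingers": -0.1},
    {"dx": 0.3, "dy": 0, "dz": 0, "yaw": 0, "fingers": -0.1},
    {"dx": 0, "dy": 0, "dz": 0, "yaw": 0, "fingers": -0.1}
  ]
}}

```text
t: 15.22
position: [0.4927, -0.1327, 0.0553]
orientation: [[-0.998, 0.056, 0.0], [0.056, 0.998, 0.0], [-0.0, 0.0, -1.0]]
wrist_force: [0.3, -0.7, -0.7]
gripper_width: 0.549
finger_force: 0.0
```

Emit:
{"method": "arm_command", "body": {
  "series": [
    {"dx": 0.2, "dy": 0, "dz": 0, "yaw": 0, "fingers": -0.1},
    {"dx": 0.2, "dy": 0, "dz": 0, "yaw": 0, "fingers": -0.1},
    {"dx": 0, "dy": 0, "dz": 0, "yaw": 0, "fingers": -0.1}
  ]
}}

```text
t: 15.6
position: [0.4967, -0.1327, 0.0553]
orientation: [[-0.998, 0.056, 0.0], [0.056, 0.998, 0.0], [-0.0, 0.0, -1.0]]
wrist_force: [-0.6, 0.3, 0.1]
gripper_width: 0.551
finger_force: 0.0
```

Emit:
{"method": "arm_command", "body": {
  "series": [
    {"dx": 0.2, "dy": 0, "dz": 0, "yaw": 0, "fingers": -0.1},
    {"dx": 0.2, "dy": 0, "dz": 0, "yaw": 0, "fingers": -0.1},
    {"dx": 0, "dy": 0, "dz": 0, "yaw": 0, "fingers": -0.1}
  ]
}}

```text
t: 15.98
position: [0.4996, -0.1329, 0.0551]
orientation: [[-0.998, 0.056, -0.002], [0.056, 0.998, 0.0], [0.002, -0.0, -1.0]]
wrist_force: [-2.7, -0.6, 1.5]
gripper_width: 0.55
finger_force: 1.8
```

Emit:
{"method": "arm_command", "body": {
  "series": [
    {"dx": 0.2, "dy": 0, "dz": 0, "yaw": 0, "fingers": -0.1},
    {"dx": 0.2, "dy": 0, "dz": 0, "yaw": 0, "fingers": -0.1},
    {"dx": 0.2, "dy": 0, "dz": 0, "yaw": 0, "fingers": -0.1},
    {"dx": 0.1, "dy": 0, "dz": 0, "yaw": 0, "fingers": -0.1},
    {"dx": 0.1, "dy": 0, "dz": 0, "yaw": 0, "fingers": -0.1},
    {"dx": 0.1, "dy": 0, "dz": 0, "yaw": 0, "fingers": -0.1}
  ]
}}

```text
t: 16.73
position: [0.5087, -0.1334, 0.0551]
orientation: [[-0.998, 0.056, -0.001], [0.056, 0.998, -0.0], [0.001, -0.0, -1.0]]
wrist_force: [-4.5, -2.0, 2.2]
gripper_width: 0.551
finger_force: 2.5
```

Emit:
{"method": "arm_command", "body": {
  "series": [
    {"dx": 0.1, "dy": 0, "dz": 0, "yaw": 0, "fingers": -0.1},
    {"dx": 0.1, "dy": 0, "dz": 0, "yaw": 0, "fingers": -0.1}
  ]
}}

```text
t: 16.98
position: [0.5107, -0.1335, 0.0551]
orientation: [[-0.998, 0.057, -0.001], [0.057, 0.998, -0.001], [0.001, -0.001, -1.0]]
wrist_force: [-4.7, -2.6, 1.8]
gripper_width: 0.549
finger_force: 2.5
```

Emit:
{"method": "arm_command", "body": {
  "series": [
    {"dx": 0.1, "dy": 0, "dz": 0, "yaw": 0, "fingers": -0.1},
    {"dx": 0.1, "dy": 0, "dz": 0, "yaw": 0, "fingers": -0.1}
  ]
}}

```text
t: 17.23
position: [0.5127, -0.1336, 0.0551]
orientation: [[-0.998, 0.057, -0.001], [0.057, 0.998, -0.001], [0.001, -0.001, -1.0]]
wrist_force: [-6.4, -2.2, 1.6]
gripper_width: 0.551
finger_force: 2.6
```

Emit:
{"method": "arm_command", "body": {
  "series": [
    {"dx": 0.1, "dy": 0, "dz": 0, "yaw": 0, "fingers": -0.1},
    {"dx": 0.1, "dy": 0, "dz": 0, "yaw": 0, "fingers": -0.1}
  ]
}}

```text
t: 17.48
position: [0.5147, -0.1337, 0.0551]
orientation: [[-0.998, 0.057, -0.002], [0.057, 0.998, -0.001], [0.001, -0.001, -1.0]]
wrist_force: [-6.5, -2.5, 2.3]
gripper_width: 0.549
finger_force: 2.5
```

Emit:
{"method": "arm_command", "body": {
  "series": [
    {"dx": 0.1, "dy": 0, "dz": 0, "yaw": 0, "fingers": -0.1},
    {"dx": 0.1, "dy": 0, "dz": 0, "yaw": 0, "fingers": -0.1}
  ]
}}

```text
t: 17.73
position: [0.5167, -0.1338, 0.0551]
orientation: [[-0.998, 0.057, -0.001], [0.057, 0.998, -0.001], [0.001, -0.001, -1.0]]
wrist_force: [-5.2, -2.8, 2.6]
gripper_width: 0.55
finger_force: 2.4
```

Emit:
{"method": "arm_command", "body": {
  "series": [
    {"dx": 0.1, "dy": 0, "dz": 0, "yaw": 0, "fingers": -0.1},
    {"dx": 0.1, "dy": 0, "dz": 0, "yaw": 0, "fingers": -0.1}
  ]
}}

```text
t: 17.98
position: [0.5186, -0.134, 0.055]
orientation: [[-0.998, 0.057, -0.002], [0.057, 0.998, -0.001], [0.002, -0.001, -1.0]]
wrist_force: [-5.1, -2.7, 1.9]
gripper_width: 0.549
finger_force: 2.2
```

Emit:
{"method": "arm_command", "body": {
  "series": [
    {"dx": 0.1, "dy": 0, "dz": 0, "yaw": 0, "fingers": -0.1},
    {"dx": 0.1, "dy": 0, "dz": 0, "yaw": 0, "fingers": -0.1}
  ]
}}

```text
t: 18.23
position: [0.5206, -0.1339, 0.055]
orientation: [[-0.998, 0.057, -0.002], [0.057, 0.998, -0.001], [0.001, -0.001, -1.0]]
wrist_force: [-4.9, -3.2, 1.2]
gripper_width: 0.55
finger_force: 2.2
```

Emit:
{"method": "arm_command", "body": {
  "series": [
    {"dx": 0.1, "dy": 0, "dz": 0, "yaw": 0, "fingers": -0.1},
    {"dx": 0.1, "dy": 0, "dz": 0, "yaw": 0, "fingers": -0.1}
  ]
}}

```text
t: 18.48
position: [0.5226, -0.1338, 0.055]
orientation: [[-0.998, 0.057, -0.002], [0.057, 0.998, -0.001], [0.002, -0.001, -1.0]]
wrist_force: [-4.5, -3.1, 1.3]
gripper_width: 0.551
finger_force: 2.2
```

Emit:
{"method": "arm_command", "body": {
  "series": [
    {"dx": 0.1, "dy": 0, "dz": 0, "yaw": 0, "fingers": -0.1},
    {"dx": 0.1, "dy": 0, "dz": 0, "yaw": 0, "fingers": -0.1}
  ]
}}

```text
t: 18.73
position: [0.5247, -0.1339, 0.0551]
orientation: [[-0.998, 0.057, -0.001], [0.057, 0.998, -0.001], [0.001, -0.001, -1.0]]
wrist_force: [-4.5, -2.8, 1.4]
gripper_width: 0.55
finger_force: 2.2
```

Emit:
{"method": "arm_command", "body": {
  "series": [
    {"dx": 0.1, "dy": 0, "dz": 0, "yaw": 0, "fingers": -0.1},
    {"dx": 0.1, "dy": 0, "dz": 0, "yaw": 0, "fingers": -0.1}
  ]
}}

```text
t: 18.98
position: [0.5276, -0.1333, 0.0552]
orientation: [[-0.998, 0.056, 0.0], [0.056, 0.998, -0.0], [-0.0, -0.0, -1.0]]
wrist_force: [-2.1, -1.3, 0.3]
gripper_width: 0.548
finger_force: 0.9
```

The resistance dropped here too. I'll hold, then feel for the firm stop.

Emit:
{"method": "arm_command", "body": {
  "series": [
    {"dx": 0, "dy": 0, "dz": 0, "yaw": 0, "fingers": -0.1},
    {"dx": 0, "dy": 0, "dz": 0, "yaw": 0, "fingers": -0.1}
  ]
}}

```text
t: 19.23
position: [0.5286, -0.1321, 0.0556]
orientation: [[-0.998, 0.055, 0.002], [0.055, 0.998, 0.0], [-0.002, 0.0, -1.0]]
wrist_force: [-0.3, -0.1, -0.2]
gripper_width: 0.551
finger_force: 0.1
```

Emit:
{"method": "arm_command", "body": {
  "series": [
    {"dx": 0.1, "dy": 0, "dz": 0, "yaw": 0, "fingers": -0.1},
    {"dx": 0.1, "dy": 0, "dz": 0, "yaw": 0, "fingers": -0.1},
    {"dx": 0, "dy": 0, "dz": 0, "yaw": 0, "fingers": -0.1}
  ]
}}

```text
t: 19.6
position: [0.5301, -0.1326, 0.0555]
orientation: [[-0.998, 0.055, 0.001], [0.055, 0.998, 0.0], [-0.001, 0.0, -1.0]]
wrist_force: [0.2, 0.2, -0.1]
gripper_width: 0.547
finger_force: 0.0
```

Emit:
{"method": "arm_command", "body": {
  "series": [
    {"dx": 0.1, "dy": 0, "dz": 0, "yaw": 0, "fingers": -0.1},
    {"dx": 0, "dy": 0, "dz": 0, "yaw": 0, "fingers": -0.1}
  ]
}}

```text
t: 19.85
position: [0.5307, -0.1327, 0.0554]
orientation: [[-0.998, 0.056, 0.0], [0.056, 0.998, -0.0], [-0.0, 0.0, -1.0]]
wrist_force: [0.0, -0.3, -0.5]
gripper_width: 0.547
finger_force: 0.0
```

Emit:
{"method": "arm_command", "body": {
  "series": [
    {"dx": 0.1, "dy": 0, "dz": 0, "yaw": 0, "fingers": -0.1},
    {"dx": 0, "dy": 0, "dz": 0, "yaw": 0, "fingers": -0.1}
  ]
}}

```text
t: 20.1
position: [0.5316, -0.1328, 0.0553]
orientation: [[-0.998, 0.056, 0.0], [0.056, 0.998, -0.0], [-0.0, -0.0, -1.0]]
wrist_force: [1.2, -0.2, -0.1]
gripper_width: 0.549
finger_force: 0.0
```

Emit:
{"method": "arm_command", "body": {
  "series": [
    {"dx": 0.1, "dy": 0, "dz": 0, "yaw": 0, "fingers": -0.1},
    {"dx": 0, "dy": 0, "dz": 0, "yaw": 0, "fingers": -0.1}
  ]
}}

```text
t: 20.35
position: [0.5326, -0.1327, 0.0553]
orientation: [[-0.998, 0.056, 0.0], [0.056, 0.998, 0.0], [-0.0, 0.0, -1.0]]
wrist_force: [-0.2, -0.1, -0.5]
gripper_width: 0.553
finger_force: 0.0
```

Emit:
{"method": "arm_command", "body": {
  "series": [
    {"dx": 0.1, "dy": 0, "dz": 0, "yaw": 0, "fingers": -0.1},
    {"dx": 0, "dy": 0, "dz": 0, "yaw": 0, "fingers": -0.1}
  ]
}}

```text
t: 20.6
position: [0.5332, -0.1327, 0.0552]
orientation: [[-0.998, 0.056, -0.001], [0.056, 0.998, 0.0], [0.001, 0.0, -1.0]]
wrist_force: [-1.0, -0.3, 1.3]
gripper_width: 0.549
finger_force: 0.5
```

Emit:
{"method": "arm_command", "body": {
  "series": [
    {"dx": 0.1, "dy": 0, "dz": 0, "yaw": 0, "fingers": -0.1},
    {"dx": 0.1, "dy": 0, "dz": 0, "yaw": 0, "fingers": -0.1},
    {"dx": 0, "dy": 0, "dz": 0, "yaw": 0, "fingers": -0.1}
  ]
}}

```text
t: 20.98
position: [0.5336, -0.1328, 0.055]
orientation: [[-0.998, 0.056, -0.004], [0.056, 0.998, 0.0], [0.004, 0.0, -1.0]]
wrist_force: [-6.5, -0.0, 4.5]
gripper_width: 0.545
finger_force: 3.0
```

Emit:
{"method": "arm_command", "body": {
  "series": [
    {"dx": 0.1, "dy": 0, "dz": 0, "yaw": 0, "fingers": -0.1},
    {"dx": 0, "dy": 0, "dz": 0, "yaw": 0, "fingers": -0.1}
  ]
}}

```text
t: 21.22
position: [0.5338, -0.1329, 0.055]
orientation: [[-0.998, 0.057, -0.005], [0.057, 0.998, 0.0], [0.005, -0.0, -1.0]]
wrist_force: [-7.1, 1.3, 7.2]
gripper_width: 0.55
finger_force: 4.0
```

This rod is locked as well, so I'll back off and lift clear.

Emit:
{"method": "arm_command", "body": {
  "series": [
    {"dx": -1, "dy": 0, "dz": 0, "yaw": 0, "fingers": -0.1},
    {"dx": -1.5, "dy": 0, "dz": 0, "yaw": 0, "fingers": -0.1},
    {"dx": -1.5, "dy": 0, "dz": 2, "yaw": 0, "fingers": -0.1},
    {"dx": 0, "dy": 0, "dz": 5, "yaw": 0, "fingers": -0.1},
    {"dx": 0, "dy": 0, "dz": 5, "yaw": 0, "fingers": -0.1},
    {"dx": 0, "dy": 0, "dz": 5, "yaw": 0, "fingers": -0.1},
    {"dx": 0, "dy": 0, "dz": 3, "yaw": 0, "fingers": -0.1},
    {"dx": 0, "dy": 0, "dz": 0, "yaw": 0, "fingers": -0.1},
    {"dx": 0, "dy": 0, "dz": 0, "yaw": 0, "fingers": -0.1}
  ]
}}

```text
t: 22.35
position: [0.4956, -0.1327, 0.2546]
orientation: [[-0.998, 0.056, -0.001], [0.056, 0.998, 0.0], [0.001, -0.0, -1.0]]
wrist_force: [-0.6, 0.7, 0.2]
gripper_width: 0.55
finger_force: 0.0
```

```bash
python3 w.py w6 out_handle out_front; python3 - <<'E'
from h import *
for c in('top','scene'):
    im=bot.capture(c);cal=bot.get_calibration(c);T=np.array(cal['T'])
    if c=='scene': cv2.imwrite('pics/s1.png',cv2.resize(im[150:350,180:440,::-1],None,fx=3,fy=3))
    for n in('in_handle','in_front','out_handle','out_front'):
        for r in bot.pinpoint(c,n)[:1]: print(c,n,r['at'],r['confidence'],onz(cal,T,r['at'],.07))
E
```

```text
22.35 [ 0.4956 -0.1327  0.2546] [[-0.9984  0.0557 -0.0008]
 [ 0.0557  0.9984  0.    ]
 [ 0.0008 -0.     -1.    ]] 0.5498685271463197 [-0.625   0.672   0.1561]
out_handle [228. 316.] 0.77 [ 0.5512 -0.1382  0.07  ]
out_front [314. 316.] 0.75 [ 0.6583 -0.1453  0.07  ]
top in_handle [192.9, 247.0] 0.89 [0.56071287 0.17051386 0.07      ]
top in_front [149.5, 245.0] 0.83 [0.67000283 0.17521724 0.07      ]
top out_handle [195.4, 367.2] 0.59 [ 0.54685035 -0.12366874  0.07      ]
top out_front [150.4, 371.4] 0.91 [ 0.65919424 -0.13875375  0.07      ]
scene in_handle [260.7, 358.5] 0.29 [0.66905376 0.15486687 0.07      ]
scene in_front [258.8, 362.5] 0.9 [0.66032143 0.16434686 0.07      ]
scene out_handle [201.9, 274.8] 0.73 [ 0.55265315 -0.13132665  0.07      ]
scene out_front [187.4, 324.1] 0.69 [ 0.45880125 -0.00154405  0.07      ]
```

View pics/s1.png

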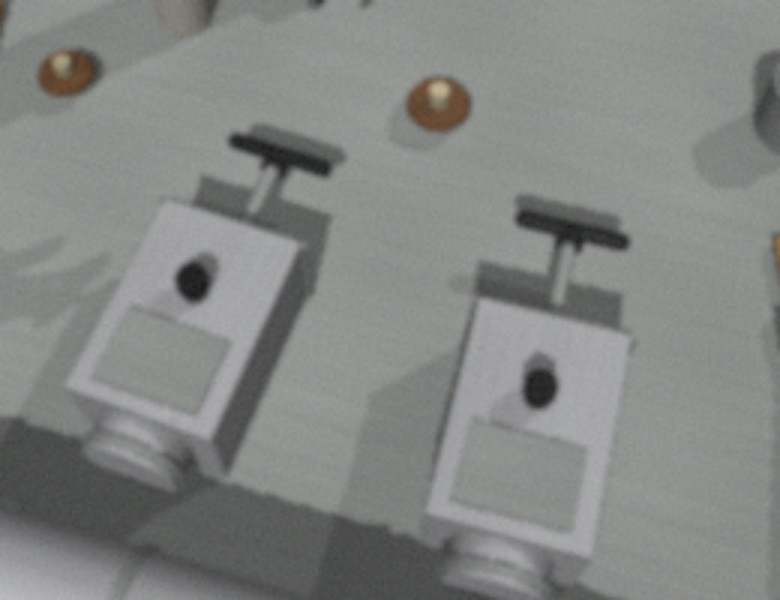

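The scene crop shows both bars about halfway out, at (280,152) and (572,228), with the mushrooms in place and the gripper clear. Both rods measure about 48 mm out.

```bash
python3 -c "
from plant import bot
print(bot.hand_in())"
```

```text
the job is handed in; nothing more can be done
None
```

Both damper rods are clicked into their middle positions, each about 48 mm out by camera and holding against a 7–8 N test push or pull; the gripper is clear, nothing else was touched, and the job is handed in with no verdict returned.

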